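# Clock the encoder disc against its alignment bar

### The job

Turn the brass encoder disc on the grey fixture by its black finger post until the flat of the disc faces the blue sprung bar and the bar lies against it, then let go. Leave the loose silver spare disc where it lies.

Things in the scene. Friction and masses are not known exactly. Their poses are not given: they have to be found in the camera images.
- encoder_disc (a joint): angle of the brass disc about its upright spindle (rad): 0 = flat square on the blue bar; grows anticlockwise from above; starts at 0.8 to 2.2, so turn it clockwise. Disc 90 mm across, 10 thick, with one straight edge (flat 59 mm long, 34 mm from the spindle); turns freely on a grey plate bolted to the bench. Disc top 22 mm above the bench, spindle head 3 mm more
- finger_post (a point): centre, half-way up, of the round black post on the brass disc: 14 mm across, from 22 to 54 mm above the bench (round its foot a collar 20 mm across, 3 high). It is fixed to the disc, 28 mm from the spindle, opposite the flat. The point's x axis is level and points from the post through the spindle to the middle of the flat; z up
- align_bar (a joint): travel of the blue bar (m): 0 = fully on the disc's flat, 0.011 = held back by the round rim. Bar 96 mm long, 12 thick, top 26 mm above the bench, on the fixture's side away from the robot; springs (1 to 2.5 N) press it to the disc. Once the flat is within about 10 degrees of facing it, the bar pushes the disc square
- spare_post (a point): centre, half-way up, of the like black post on the spare disc: the same shape in silver aluminium, loose on the bench, to the robot's right of the fixture (disc top 10 mm, post top 42 mm above the bench). Not to be moved
Mind the look-alikes: they are no part of the job. Leave any purple look-alike of the part that bears encoder_disc alone.

How it is judged:
By the outcome, as a careful person would: the job done as asked, in the order asked, and still so for the second after the job is handed in, with the robot touching nothing.
It also fails if it takes over 38 s, if anything falls off the work surface, if the arm or the gripper's body presses on something with over 40 N, if the wrist force passes 120 N, or if a joint passes its speed limit or range.

### The arm

A 6-joint arm with a two-finger parallel gripper is mounted at the origin on a cart in front of the work surface, level with it; the furniture and walls round the work are solid. World frame = base frame: x ahead of the robot, y to its left, z up, the work surface at z = 0. Lengths are in mm, angles in rad, forces in N, time in s.
With the tool pointing down it reaches from about 400 to 925 mm from the base axis. Payload 12.5 kg.
Tool frame: the origin (TCP) lies midway between the tips of the shut fingers; the grasp point (between the pads) lies 19 mm behind it; x points along the fingers, y is the direction in which the jaws open and shut, and the axes are right-handed (so a half turn about x gives the same grasp; the last joint's range is limited). The gripper opens to 95 mm and grips with 3 to 60 N. Pads are 20 mm wide; open, the fingers measure 119 mm over their backs; the gripper's body (75 mm by 180 mm) begins 59 mm behind the grasp point.
Start: joints at [-1.226, 0.491, 1.559, -0, 1.092, -0.106], TCP at [272.328, -562.569, 214.661] pointing down, gripper open.
Joint ranges: [-3.1, 3.1], [-0.84, 2.19], [0.05, 2.79], [-1.13, 4.28], [0.06, 2.93], [-2.69, 2.69]. Speed limits (rad/s): [2.22, 2.22, 2.79, 3.14, 3.14, 3.14].

### API

Orientations are given as [roll, pitch, yaw] about the fixed x, y, z axes, in that order (R = Rz(yaw) Ry(pitch) Rx(roll)).
In Python, from cell import sensors, read_camera, get_calibration, order gives the robot as it stands. The module is installed in compiled form; this text tells all that it offers.
- The arm moves only by the tool servo_tool, never from a script. Its argument "steps" is text: rows parted by semicolons, each of 7 numbers parted by spaces: the shift along the tool's x, y, z in mm, then the turn, a rotation vector about the tool's x, y, z in rad, then the finger opening in mm, from 0 to 95.1. A call has exactly 8 rows; each row shifts and turns the pose as measured when the row begins, along the tool's axes as they then stand; what a row does not reach is not made up. A row lasts 1/10 s, in which the tool goes at most 50 mm and 8.59 degrees, less where a joint would pass 70% of its speed; a pose out of reach is approached as far as the arm can. A call is refused whole if a number of a shift passes 50 or a number of a turn 0.15, either way. A call with a gripper value outside its range is refused whole. The fingers move at their own pace and stop on an object; the grip force is fixed at half the most. Time passes only in rows, so rows that do not move let the fingers close, or fill a call up. It gives the time, the measured TCP pose, the force and the opening at its end, in the units of the state.
- sensors.state(): the state, without advancing time (a new reading comes with each control period).
- read_camera(name): name is "scene" or "top" or "wrist"; returns (picture, depth): 480x640x3 uint8, blue, green, red; 480x640 float32, mm along the optical axis (not along the pixel's ray), 0 where there is no reading.
- get_calibration(name): a dict with "mtx" (3x3 intrinsics, pixels), "distortion" ([k1, k2, p1, p2, k3] as OpenCV has them; the pictures are not rectified), "R" (3x3) and "t" (3): a world point X has camera coordinates R X + t. Camera axes: x right, y down, z forward; pixel columns grow to the right and rows downward; lengths in mm; the calibration is good to about 2 mm. A picture is of the moment at which its call begins: read the wrist's pose just before it. get_calibration takes no time and is no camera call; for the wrist camera it gives the pose at the moment of the call.
- order.job_done(): hands the job in, once; it reports no verdict.
The state is a dict: "t": time; "joints": joint angles; "qvel": joint speeds; "tau": joint torques, N m; "eef_pos": TCP position; "tcp_rot": TCP orientation; "ft_force": force on the tool from outside, world axes, zero at the start; "moment": the same for the moment, N m; "opening": opening from 0.0 (shut) to 1.0 (fully open).
Only numpy, scipy, OpenCV 4.12 (cv2) and the standard library are available. Lean on these libraries where they do the work, as an engineer would, in place of code of your own. Each camera call takes 0.05 s, during which the arm holds its last target.

## Working session

There is one attempt and no reset: what is moved stays moved. The work goes in short steps, Python scripts to look and compute and a tool call to move; the robot and the scene stay as the last step left them, time stands still between calls to the robot, and variables do not carry over. Pictures are saved under pics/ and viewed, and the job is handed in when it is done.

Besides the shell and the picture viewer there is one more tool, called after ">>>" as a command line: name --argument value ..., lists and objects as JSON in quotes. servo_tool: Moves the arm, as the interface text tells. Its arguments: {"type":"object","properties":{"steps":{"type":"string"}},"required":["steps"]}

```bash
mkdir -p pics
python3 - <<'E'
from cell import sensors, read_camera, get_calibration
import cv2,numpy as np
for n in("top","scene"):
    p,d=read_camera(n); cv2.imwrite(f"pics/{n}0.png",p); np.save(f"{n}0.npy",d)
    c=get_calibration(n); print(n,c)
s=sensors.state();print(s)
E
```

```text
top {'mtx': array([[611.69730578,   0.        , 314.3602705 ],
       [  0.        , 611.69730578, 230.57933615],
       [  0.        ,   0.        ,   1.        ]]), 'distortion': array([-0.01402801,  0.        ,  0.        ,  0.        ,  0.        ]), 'R': array([[ 0.02410664, -0.99958503,  0.01576796],
       [-0.98008591, -0.02674026, -0.19676528],
       [ 0.19710527, -0.01071061, -0.98032382]]), 't': array([ 155.07542711,  514.17026661, 1467.53388281])}
scene {'mtx': array([[549.3642583 ,   0.        , 310.35033293],
       [  0.        , 549.3642583 , 244.63514792],
       [  0.        ,   0.        ,   1.        ]]), 'distortion': array([-0.15024078,  0.        ,  0.        ,  0.        ,  0.        ]), 'R': array([[-0.89021633, -0.45498953, -0.02234779],
       [-0.2314122 ,  0.49393974, -0.83813598],
       [ 0.39238155, -0.74095078, -0.54500335]]), 't': array([ 545.16346554,   83.55654664, 1619.98639253])}
{'t': 0.1, 'joints': array([-1.22560599e+00,  4.91493394e-01,  1.55936346e+00, -7.46696377e-06,
        1.09169385e+00, -1.05611025e-01]), 'qvel': array([ 0.00154532, -0.00264009, -0.00264981, -0.00101717,  0.00034018,
       -0.0008248 ]), 'tau': array([ 2.84202877e-03, -6.13625336e+01, -2.58605111e+01,  6.94022002e-02,
        4.70105815e-02, -4.15643490e-05]), 'eef_pos': array([ 272.24859991, -562.36512443,  214.13246667]), 'tcp_rot': array([-1.66949451,  1.56983825,  1.92290296]), 'ft_force': array([-0.29607239, -0.79384653, -0.04396769]), 'moment': array([ 0.02272616, -0.01206438, -0.02123848]), 'opening': 0.9996264529855565}
```

View pics/top0.png

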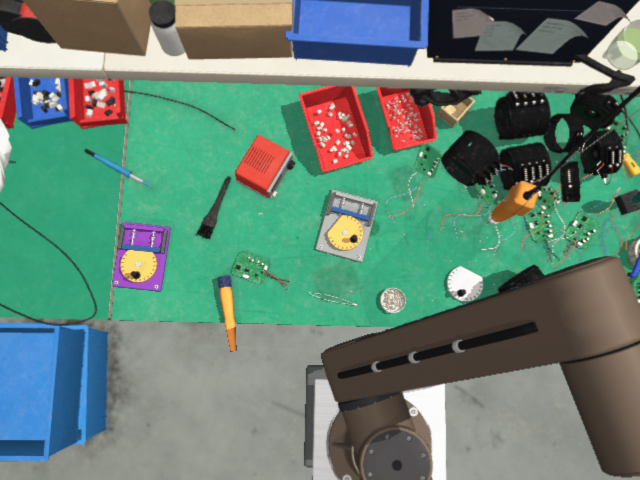

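View pics/scene0.png

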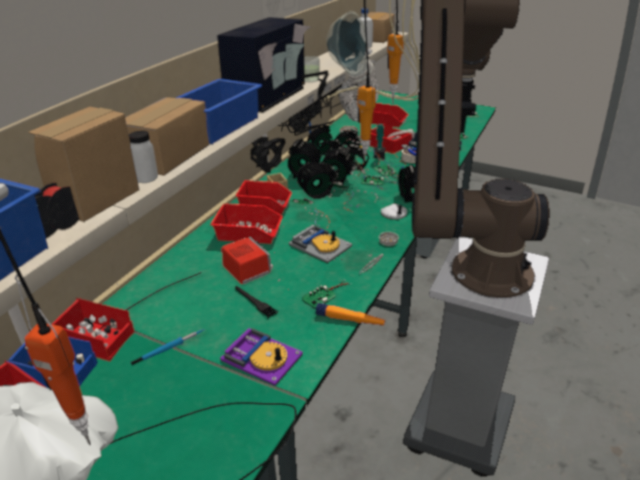

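The candidates in the top view are the grey fixture with its brass disc at (346,230), the purple look-alike at (140,262) and the silver spare at (464,284). The grey one fits the description. I'll confirm it in an enlarged crop and measure it.

```bash
cat > h.py <<'E'
import cv2,numpy as np
from cell import get_calibration
def cast(n,uv,z,c=None):
    c=c or get_calibration(n)
    uv=np.array(uv,float).reshape(-1,1,2)
    q=cv2.undistortPoints(uv,c["mtx"],c["distortion"]).reshape(-1,2)
    r=np.c_[q,np.ones(len(q))]@c["R"]; o=-c["R"].T@c["t"]
    return o+r*((z-o[2])/r[:,2])[:,None]
def ctr(m,x0,y0,x1,y1):
    s=np.zeros_like(m); s[y0:y1,x0:x1]=m[y0:y1,x0:x1]
    cs,_=cv2.findContours(s,cv2.RETR_EXTERNAL,cv2.CHAIN_APPROX_NONE)
    return max(cs,key=cv2.contourArea)
E
python3 - <<'E'
from h import *
p=cv2.imread("pics/top0.png")
cr=p[180:270,305:395]; cv2.imwrite("pics/crop0.png",cv2.resize(cr,None,fx=6.6,fy=6.6,interpolation=cv2.INTER_CUBIC))
h=cv2.cvtColor(p,cv2.COLOR_BGR2HSV)
b=cv2.inRange(h,(15,90,120),(35,255,255)); c=ctr(b,310,185,385,265)
W=cast("top",c,22)[:,:2]; (x,y),r=cv2.minEnclosingCircle(W.astype(np.float32)); print("disc",x,y,r)
k=cv2.inRange(h,(0,0,0),(179,255,60)); c2=ctr(k,320,210,370,255)
print("post px",cv2.boundingRect(c2),cv2.contourArea(c2)); print(c2.reshape(-1,2).tolist())
bl=cv2.inRange(h,(100,100,50),(125,255,255)); c3=ctr(bl,320,190,380,230)
B=cast("top",c3,26)[:,:2]; print("bar",cv2.minAreaRect(B.astype(np.float32)))
E
```

```text
disc 513.4903564453125 91.69772338867188 45.775028228759766
post px (351, 236, 5, 6) 17.0
[[353, 236], [352, 237], [351, 238], [351, 239], [351, 240], [352, 241], [353, 241], [354, 241], [355, 241], [355, 240], [355, 239], [355, 238], [355, 237], [354, 236]]
bar ((562.0294189453125, 78.88301086425781), (94.70909118652344, 12.394508361816406), 76.11715698242188)
```

View pics/crop0.png

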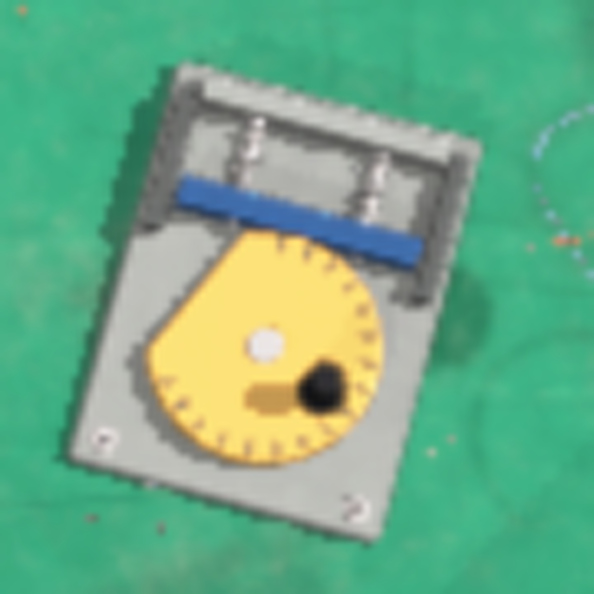

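The crop shows the brass disc on the grey plate. The spindle is at crop (265,345), the post top at (322,388), the blue bar sits behind it, and the flat faces upper-left. So this is the right part and it needs a clockwise turn. Next I'll work out the angle and the approach move.

Run:
```python
from h import *
from cell import sensors
from scipy.spatial.transform import Rotation as Ro
f=lambda u,v:(305+(u+.5)/6.6-.5,180+(v+.5)/6.6-.5)
S=cast("top",f(265,345),25)[0]; P=cast("top",f(322,386),54)[0]
d=cast("top",[f(240,232),f(150,350)],22)
print("spindle",S,"post",P,np.hypot(*(P-S)[:2]))
print("flat len",np.linalg.norm(d[0]-d[1]), "flat mid dist",np.linalg.norm(d.mean(0)[:2]-S[:2]))
nb=np.radians(76.1-90); a=np.arctan2(*(S-P)[[1,0]]); m=d.mean(0)-S;print("theta post",a-nb,"theta flat",np.arctan2(m[1],m[0])-nb)
S=np.array([513.5,91.7])
for t in np.arange(1.3,-.15,-.1): print(round(t,2),S-28*np.array([np.cos(t+nb),np.sin(t+nb)]))
s=sensors.state();print(Ro.from_euler('xyz',s["tcp_rot"]).as_matrix().round(3))
```

```text
spindle [513.84088397  91.27505245  25.        ] post [492.96920811  71.48967417  54.        ] 28.759138493311866
flat len 58.07326679590561 flat mid dist 34.22245756298804
theta post 1.0012867335294247 theta flat 1.1497578685028655
1.3 [499.74810188  67.30972944]
1.2 [497.38184005  68.80447817]
1.1 [495.17662554  70.52799139]
1.0 [493.15449214  72.46304832]
0.9 [491.33564432  74.59031452]
0.8 [489.73825542  76.88853503]
0.7 [488.37828601  79.33474681]
0.6 [487.26932447  81.90450811]
0.5 [486.42245117  84.57214273]
0.4 [485.84612778  87.31099654]
0.3 [485.54611275  90.09370382]
0.2 [485.52540371  92.89246069]
0.1 [485.7842076   95.67930288]
-0.0 [486.31993852  98.42638519]
-0.1 [487.12724363 101.10625968]
[[-0.     0.436 -0.9  ]
 [ 0.001 -0.9   -0.436]
 [-1.    -0.001 -0.   ]]
```

Run:
```python
from h import *
d=np.load("top0.npy"); c=get_calibration("top")
def pt(u,v):
    q=cv2.undistortPoints(np.array([[[u,v]]],float),c["mtx"],c["distortion"])[0,0]
    return c["R"].T@(np.array([*q,1])*d[v,u]-c["t"])
for u,v in[(515,200),(500,212),(530,190),(525,196),(540,182),(600,130),(464,284),(525,280),(470,157),(265,165)]: print(u,v,pt(u,v).round())
```

```text
515 200 [ 503. -203.  429.]
500 212 [ 505. -209.  320.]
530 190 [ 512. -219.  467.]
525 196 [ 507. -218.  443.]
540 182 [ 513. -218.  516.]
600 130 [ 781. -547.   88.]
464 284 [ 391. -211.   13.]
525 280 [ 390. -325.  127.]
470 157 [ 692. -208.  110.]
265 165 [666. 295.  81.]
```

>>> servo_tool --steps "0 -25 -25 0 0 0 95; 0 -33 -33 0 0 0 80; 0 -33 -33 0 0 0 60; 0 -33 -33 0 0 0 40; 0 -33 -33 0 0 0 32; 0 -33 -33 0 0 0 32; 0 -33 -33 0 0 0 32; 0 -25 -25 0 0 0 32"

```text
t: 0.9
eef_pos: [388.4, -222.4, 211.4]
tcp_rot: [-1.461, 1.566, 2.124]
ft_force: [0.8, -0.3, 1.1]
opening: 0.465
```

The hanging driver is at about (505,-210), with its tip around z 300. I'll keep x low while passing it.

>>> servo_tool --steps "0 -34 -25 0 0 0 32; 0 -34 -25 0 0 0 32; 0 -34 -25 0 0 0 32; 0 -34 -25 0 0 0 32; 0 -21 -31 0 0 0 32; 0 -21 -31 0 0 0 32; 0 -21 -31 0.08 0 0 32; 0 -15 -20 0.08 0 0 32"

```text
t: 1.7
eef_pos: [491.6, 75.7, 212.1]
tcp_rot: [-1.211, 1.566, 2.212]
ft_force: [-0.4, -0.6, 0.1]
opening: 0.334
```

```bash
cat > st.py <<'E'
from cell import sensors
import numpy as np,sys
from scipy.spatial.transform import Rotation as Ro
s=sensors.state();R=Ro.from_euler('xyz',s["tcp_rot"]).as_matrix()
print(s["t"],s["eef_pos"].round(1),s["ft_force"].round(1),s["opening"]*95.1);print(R.round(3))
if len(sys.argv)>1: print("tool shift",(R.T@(np.array(sys.argv[1:4],float)-s["eef_pos"])).round(1))
E
python3 st.py 494 71.5 100
python3 - <<'E'
from h import *
from cell import read_camera
p,d=read_camera("wrist"); cv2.imwrite("pics/w1.png",p); p,d=read_camera("top"); cv2.imwrite("pics/t1.png",p)
E
```

```text
1.7 [491.6  75.7 212.1] [-0.4 -0.6  0.1] 31.79994287741141
[[-0.003  0.278 -0.961]
 [ 0.004 -0.961 -0.278]
 [-1.    -0.005  0.002]]
tool shift [112.1   5.2  -1.3]
```

View pics/w1.png

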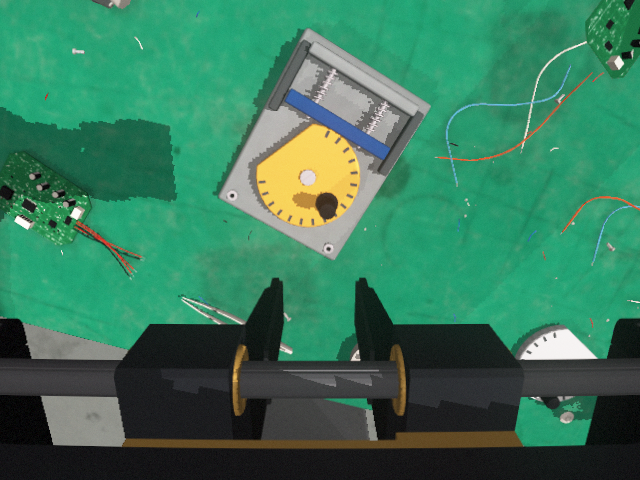

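The wrist view shows the fixture clearly: spindle at (308,177), post top near (327,199), fingers straddling below. I'll cross-check the positions with this view.

```bash
python3 - <<'E'
from h import *
p=cv2.imread("pics/w1.png"); h=cv2.cvtColor(p,cv2.COLOR_BGR2HSV)
b=cv2.inRange(h,(18,120,150),(35,255,255)); c=ctr(b,240,110,370,240)
W=cast("wrist",c,22)[:,:2]; print("disc",cv2.minEnclosingCircle(W.astype(np.float32)))
bl=cv2.inRange(h,(100,100,50),(125,255,255)); c3=ctr(bl,270,80,400,170)
print("bar",cv2.minAreaRect(cast("wrist",c3,26)[:,:2].astype(np.float32)))
print("spindle",cast("wrist",(308,177),25)[0],"post",cast("wrist",(327,199),54)[0])
cv2.imwrite("pics/wc1.png",cv2.resize(p[90:260,210:430],None,fx=3.5,fy=3.5))
E
python3 st.py 494 71.5 33
```

```text
disc ((511.904296875, 94.27365112304688), 44.75501251220703)
bar ((560.962646484375, 81.9916000366211), (95.06758880615234, 11.519411087036133), 75.98700714111328)
spindle [512.28548733  93.82442892  25.        ] post [504.45666915  75.02284757  54.        ]
1.8 [491.9  75.8 211.8] [ 0.7  0.  -0.1] 32.333152029263665
[[-0.003  0.28  -0.96 ]
 [ 0.004 -0.96  -0.28 ]
 [-1.    -0.005  0.002]]
tool shift [178.8   5.5  -1.1]
```

View pics/wc1.png

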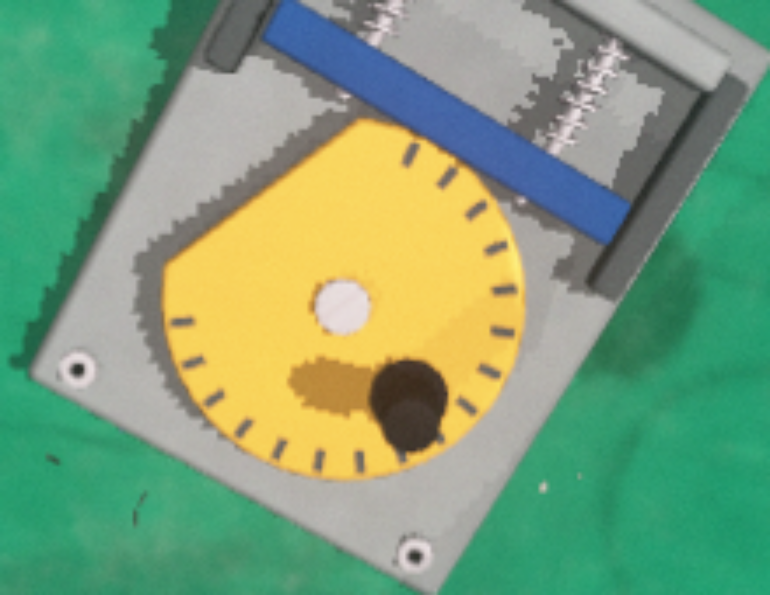

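```bash
python3 - <<'E'
from h import *
f=lambda u,v:(210+u/3.5,90+v/3.5)
P=cast("wrist",f(412,425),54)[0];F=cast("wrist",f(408,397),25)[0]
d=cast("wrist",[f(165,264),f(363,118)],22);S=np.array([512.1,94.0])
e=(d[1]-d[0])[:2]; n=np.arctan2(e[1],e[0])+np.pi/2
print(P,F,np.linalg.norm(e),"theta",n-np.radians(76-90))
v=S-P[:2];print(np.linalg.norm(v),np.arctan2(v[1],v[0])-np.radians(-14))
E
python3 st.py 493.5 73 33
```

```text
[494.86646279  71.5808137   54.        ] [494.60181798  72.07790053  25.        ] 59.487459633284075 theta 1.1464272842892917
28.27745956347101 1.1597828983928384
1.8 [491.9  75.8 211.8] [ 0.7  0.  -0.1] 32.333152029263665
[[-0.003  0.28  -0.96 ]
 [ 0.004 -0.96  -0.28 ]
 [-1.    -0.005  0.002]]
tool shift [178.8   3.9  -1. ]
```

>>> servo_tool --steps "30 3 -1 0 0 0 34; 40 2 -2 0 0 0 34; 40 0 0 0 0 0 34; 30 0 0 0 0 0 34; 20 0 0 0 0 0 34; 10 0 0 0 0 0 34; 6 0 0 0 0 0 34; 0 0 0 0 0 0 34"

```text
t: 2.6
eef_pos: [494.6, 69.3, 30.7]
tcp_rot: [-1.383, 1.567, 2.05]
ft_force: [-0.3, 0.1, 0.4]
opening: 0.359
```

```bash
python3 st.py 494.7 72 33
python3 - <<'E'
from h import *
from cell import read_camera
p,d=read_camera("wrist"); cv2.imwrite("pics/w2.png",p)
E
```

```text
2.6 [494.6  69.3  30.7] [-0.3  0.1  0.4] 34.11732332446706
[[-0.002  0.288 -0.958]
 [ 0.004 -0.958 -0.288]
 [-1.    -0.004  0.001]]
tool shift [-2.2 -2.5 -0.9]
```

View pics/w2.png

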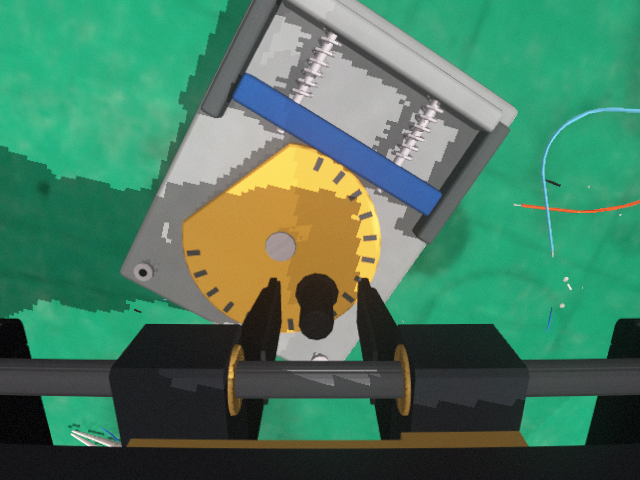

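The post stands between the fingers at (317,320). I'll narrow the cage and sweep along the arc.

>>> servo_tool --steps "-1 -3 1 0 0 0 22; 0 0 0 0 0 0 22; 0 -4 1 0 0 0 22; 0 -4 1 0 0 0 22; 0 -4 0.5 0 0 0 22; 0 -4 0.5 0 0 0 22; 0 -4 0 0 0 0 22; 0 -3 0 0 0 0 22"

```text
t: 3.45
eef_pos: [482.6, 94.0, 35.9]
tcp_rot: [-2.531, 1.568, 0.903]
ft_force: [-0.2, 0.1, -1.1]
opening: 0.231
```

```bash
python3 st.py 483.9 104.1 31
python3 - <<'E'
from h import *
from cell import read_camera
p,d=read_camera("wrist"); cv2.imwrite("pics/w3.png",p)
E
```

```text
3.45 [482.6  94.   35.9] [-0.2  0.1 -1.1] 21.92982873507287
[[ 0.002  0.289 -0.957]
 [ 0.002 -0.957 -0.289]
 [-1.    -0.002 -0.003]]
tool shift [ 5.  -9.3 -4.2]
```

View pics/w3.png

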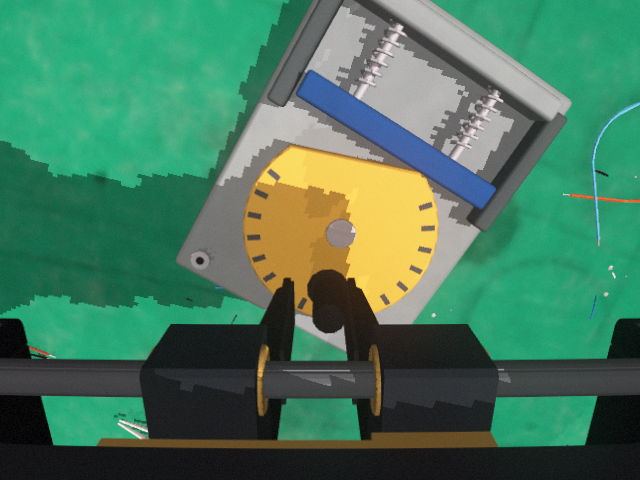

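The disc is turning: the right finger is pushing the post at (328,315), and the flat is still about 25° short. Continuing.

>>> servo_tool --steps "2 -2.5 -1 0 0 0 22; 1 -2.5 -1 0 0 0 22; 1 -2.5 -1 0 0 0 22; 0 -2 -1 0 0 0 22; 0 -1 0 0 0 0 22; 0 0 0 0 0 0 22; 0 0 0 0 0 0 22; 0 0 0 0 0 0 22"

```text
t: 4.3
eef_pos: [484.3, 106.7, 31.8]
tcp_rot: [-2.827, 1.566, 0.608]
ft_force: [0.9, -0.8, 0.8]
opening: 0.23
```

```bash
python3 st.py 485 100.3 31
python3 - <<'E'
from h import *
from cell import read_camera
p,d=read_camera("wrist"); cv2.imwrite("pics/w4.png",p)
E
```

```text
4.3 [484.3 106.7  31.8] [ 0.9 -0.8  0.8] 21.908149528351238
[[ 0.004  0.289 -0.957]
 [ 0.003 -0.957 -0.289]
 [-1.    -0.001 -0.004]]
tool shift [0.8 6.3 1.2]
```

View pics/w4.png

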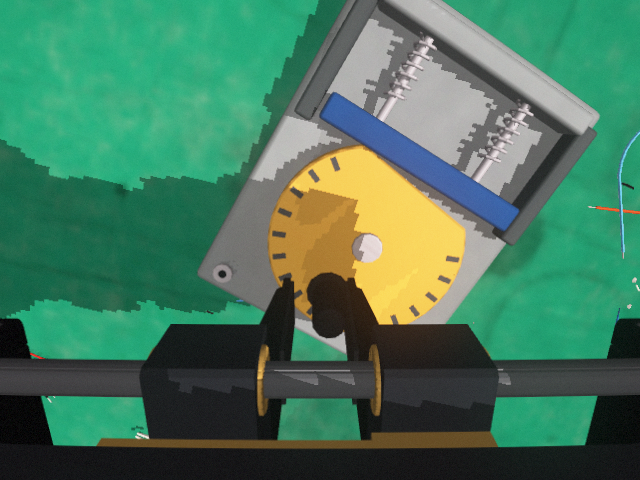

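The flat slopes about 42° in the picture against the bar's 34.5°, so the disc is slightly past square and the finger is holding it there. I'll back off so the bar can square it.

>>> servo_tool --steps "0 2 0 0 0 0 22; 0 2 0 0 0 0 22; 0 2 0.5 0 0 0 22; 0 1 0.5 0 0 0 22; 0 0 0 0 0 0 34; 0 0 0 0 0 0 34; 0 0 0 0 0 0 34; 0 0 0 0 0 0 34"

```text
t: 5.15
eef_pos: [485.4, 99.0, 31.8]
tcp_rot: [-2.752, 1.566, 0.682]
ft_force: [0.4, 0.9, 0.0]
opening: 0.355
```

```bash
python3 st.py 485 100.3 31
python3 - <<'E'
from h import *
from cell import read_camera
p,d=read_camera("wrist"); cv2.imwrite("pics/w5.png",p)
E
```

```text
5.15 [485.4  99.   31.8] [0.4 0.9 0. ] 33.725515052271795
[[ 0.004  0.289 -0.957]
 [ 0.003 -0.957 -0.289]
 [-1.    -0.002 -0.004]]
tool shift [ 0.8 -1.3  0. ]
```

View pics/w5.png

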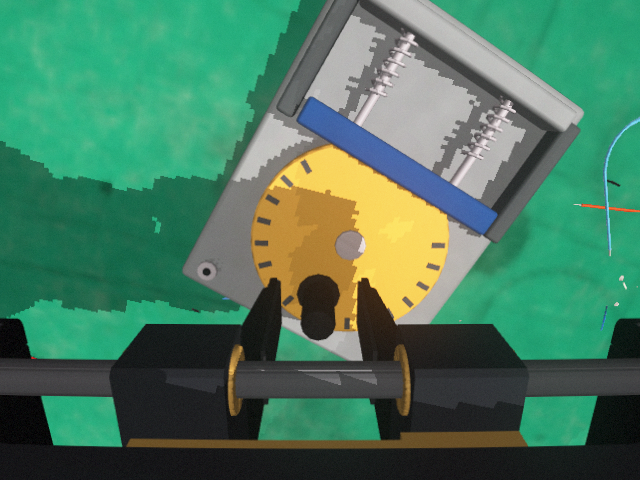

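The bar now lies flush on the flat, and the post is clear of both fingers at (319,320). Lifting straight up.

>>> servo_tool --steps "-5 0 0 0 0 0 34; -15 0 0 0 0 0 34; -30 0 0 0 0 0 34; -40 0 0 0 0 0 34; -40 0 0 0 0 0 34; -30 0 0 0 0 0 34; -15 0 0 0 0 0 34; 0 0 0 0 0 0 34"

```text
t: 6.0
eef_pos: [483.9, 98.8, 215.6]
tcp_rot: [-2.619, 1.567, 0.816]
ft_force: [0.2, 0.4, 0.1]
opening: 0.358
```

```bash
python3 st.py
python3 - <<'E'
from h import *
from cell import read_camera
c=get_calibration("wrist");p,d=read_camera("wrist"); h=cv2.cvtColor(p,cv2.COLOR_BGR2HSV)
cv2.imwrite("pics/w6.png",p)
t,_=read_camera("top"); cv2.imwrite("pics/t6.png",t)
bl=cv2.inRange(h,(100,100,50),(125,255,255)); c3=ctr(bl,220,60,420,240)
print("bar",cv2.minAreaRect(cast("wrist",c3,26,c)[:,:2].astype(np.float32)))
E
```

```text
6.0 [483.9  98.8 215.6] [0.2 0.4 0.1] 34.04721133070641
[[ 0.003  0.289 -0.957]
 [ 0.003 -0.957 -0.289]
 [-1.    -0.002 -0.003]]
bar ((550.1503295898438, 84.45794677734375), (95.01852416992188, 11.416956901550293), 75.85662078857422)
```

View pics/w6.png

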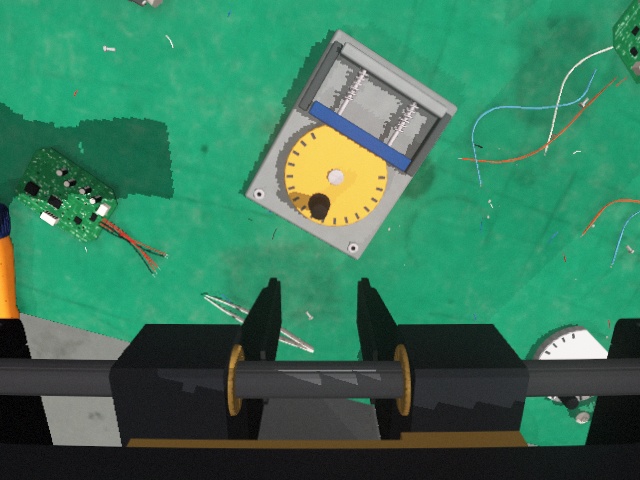

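View pics/t6.png

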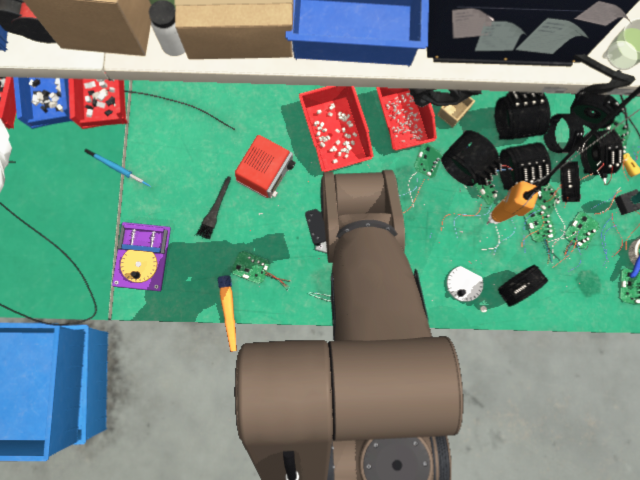

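The bar has moved 11.1 mm towards the disc, which is its full travel onto the flat. The spare at top-view (464,284) has not moved. Handing in.

```bash
python3 -c "
from cell import order,sensors
print(sensors.state()['t']);print(order.job_done())"
```

```text
6.1
the job is handed in; nothing more can be done
None
```

The brass disc is turned so its flat faces the blue bar and the bar lies against it. I handed the job in at t = 6.1 s. I straddled the finger post loosely with the open fingers, turned the disc clockwise by about 1.15 rad, then let go and lifted clear.

- **Overshoot:** the sweep went about 8° past square. I backed the finger off and the bar squared the disc by itself.
- **Last checks:** measured from the wrist camera, the bar moved 11.1 mm onto the flat, against the stated full travel of 11 mm, and it lies flush in the picture. The gripper is about 160 mm above the post and the measured forces are near zero.
- **Other parts:** the silver spare and the purple look-alike are where they were in the first top picture.
- **Disagreements:** the top and wrist views differed by about 2–3 mm on the spindle's position, and by about 0.15 rad on the starting angle from the post. Neither mattered, because the fingers were loose around the post.

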